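# Close the adjustable wrench on the manifold nut and turn it

## Task

The big adjustable wrench already sits over the large brass nut of the air manifold, but its jaw is loose. Roll its worm until the moving jaw is snug against the nut, and only then swing the handle clockwise (seen from above) to turn the nut by about 45 degrees. Then leave the wrench on the nut and let go.

Things in the scene. Friction and masses are not known exactly. Their poses are not given: they have to be found in the camera images.
- worm_top (a point): Crest of the big steel wrench's worm, a dark knurled roller 24 mm across, 26 mm long, 81 mm above the bench, 8 mm proud of the head. Axes turn with the wrench: z up, y from nut to handle end, x to the moving jaw; roller axis along x. Nut axis at x -6, y -50 mm from here; nut top 72 mm above the bench. The wrench rests on a spring seat: sinks level up to 7 mm if pressed, 4 N plus 1.5 N per mm.
- worm (a joint): Roll of the worm in rad; 1 rad moves the jaw 3 mm. It rolls by friction: a shut fingertip dragged over it, 4 mm below its crest, towards the handle (+y of worm_top) closes the jaw, towards the nut opens it. One full stroke gives 1.5 to 2 rad; two or three make sure. When the jaw is snug the finger merely slips. It stays where left.
- jaw (a joint): Travel of the wrench's moving jaw towards the nut, in m: 0 fully open (8 mm gap), 0.008 snug on the nut; it starts with a gap of 4 to 6 mm. Driven only by the worm.
- handle_mid (a point): Middle of the big wrench's flat handle, 140 mm from the nut axis, 66 mm above the bench; axes as worm_top. Handle 24 mm wide, 10 thick, from 90 to 215 mm from the nut axis, free below (manifold plate ends 50 mm from the axis). It starts towards the robot's left (world +y) within 25 degrees. Pushed to its +x side it swings clockwise about the nut; 3 to 4 N here; stays where left.
- nut (a joint): Turn of the large brass hex nut (32 mm across flats, upright axis, on a fixed manifold) in rad: 0 at the start, growing clockwise seen from above (tightening); about 0.785 is wanted. Stiff (0.2 N m); follows the wrench when the jaw is snug. The smaller nut beside it and the small loose wrench are not part of the job.

How it is judged:
By the outcome, as a careful person would: the job done as asked, in the order asked, and still so for the second after the job is handed in, with the robot touching nothing.
It also fails if it takes over 48 s, if anything falls off the work surface, if the arm or the gripper's body presses on something with over 40 N, if the wrist force passes 120 N, or if a joint passes its speed limit or range.

## Robot

A 7-joint arm with a two-finger parallel gripper is mounted at the origin on the work surface. World frame = base frame: x ahead of the robot, y to its left, z up, the work surface at z = 0. Lengths are in m, angles in rad, forces in N, time in s.
With the tool pointing down it reaches from about 0.4 to 0.875 m from the base axis. Payload 19.3 kg.
Tool frame: the origin (TCP) lies at the very end of the fingers, on their centre line; the grasp point (between the pads) lies 19 mm behind it; z points along the fingers, y is the direction in which the jaws open and shut (so a half turn about z gives the same grasp; the last joint's range is limited). The gripper opens to 85 mm and grips with 20 to 120 N. Pads are 22 mm wide; open, the fingers measure 114 mm over their backs; the gripper's body (76 mm by 85 mm) begins 54 mm behind the grasp point. The pads swing forward as they close: fully open they stand 13 mm farther back than shut.
Start: joints at [-1.294, 0.521, -0.036, 1.599, 0.021, 1.021, -0.113], TCP at [0.212, 0.588, 0.231] pointing down, gripper open.
Joint ranges: [-2.91, 2.91], [-0.3, 2.13], [-1.5, 1.42], [0.17, 2.43], [-1.26, 4.41], [0.16, 1.93], [-2.52, 2.52]. Speed limits (rad/s): [1.89, 1.89, 2.39, 2.39, 3.01, 3.01, 3.01].

## Interface

Orientations are given as [roll, pitch, yaw] about the fixed x, y, z axes, in that order (R = Rz(yaw) Ry(pitch) Rx(roll)).
In Python, from workcell import bot, grab_frame, calibration, workorder gives the robot as it stands.
- The arm moves only by the tool move_arm, never from a script. Its arguments are lists of equal length, an entry for each row: "jaw": the closure in counts, from 0 (fully open) to 255 (shut); "dp": the shift along the tool's x, y, z in units of 800 mm (1.0 is 800 mm), a list of three; "rotation": the turn, a rotation vector about the tool's x, y, z in units of pi rad (1.0 is pi rad), a list of three. In form: {"jaw": [jaw, ...], "dp": [[dx, dy, dz], ...], "rotation": [[rx, ry, rz], ...]}. A call has 1 to 10 rows; each row shifts and turns the commanded pose from where the row before left it, along the tool's axes as they then stand; what a row does not reach is not made up. A row lasts 1/8 s, in which the tool goes at most 62.5 mm and 10.7 degrees, less where a joint would pass 70% of its speed; a pose out of reach is approached as far as the arm can. A call with a number of a shift or a turn outside -1 to 1 is refused whole. A call with a gripper value outside its range is refused whole. The fingers move at their own pace and stop on an object; "squeeze" is the grip in N (left out, the last holds). Time passes only in rows, so rows that do not move let the fingers close. It gives the time, the measured TCP pose, the force and the opening at its end, in the units of the state.
- bot.observe(): the state, without advancing time (a new reading comes with each control period).
- grab_frame(name): name is "side" or "top"; returns the picture (420x560x3 uint8, blue, green, red); there is no depth.
- calibration(name): a dict with "camera_matrix" (3x3 intrinsics, pixels), "dist" ([k1, k2, p1, p2, k3] as OpenCV has them; the pictures are not rectified), "T" (4x4, takes a point from camera to world coordinates). Camera axes: x right, y down, z forward; pixel columns grow to the right and rows downward; lengths in m; the calibration is good to about 2 mm. A picture is of the moment at which its call begins. calibration takes no time and is no camera call.
- workorder.job_done(): hands the job in, once; it reports no verdict.
The state is a dict: "clock": time; "qpos": joint angles; "qd": joint speeds; "joint_efforts": joint torques, N m; "position": TCP position; "tool_rot": TCP orientation; "force": force on the tool from outside, world axes, zero at the start; "moment": the same for the moment, N m; "grip_width": finger opening in m.
Only numpy, scipy, OpenCV 4.12 (cv2) and the standard library are available. Lean on these libraries where they do the work, as an engineer would, in place of code of your own. Each camera call takes 0.05 s, during which the arm holds its last target. There are 200 camera calls.

## Working session

There is one attempt and no reset: what is moved stays moved. The work goes in short steps, Python scripts to look and compute and a tool call to move; the robot and the scene stay as the last step left them, time stands still between calls to the robot, and variables do not carry over. Pictures are saved under pics/ and viewed, about 8 in all and at most 12, crops included, and the job is handed in when it is done.

Besides the shell and the picture viewer there is one more tool, called after "Request:" as name(argument=value, ...) on one line, values as JSON. move_arm: Moves the arm, as the interface text tells. Shifts and turns lie within -1 to 1; 1 stands for 800 mm of shift or pi rad of turn. Its arguments: {"type":"object","properties":{"jaw":{"type":"array","items":{"type":"number"}},"dp":{"type":"array","items":{"type":"array","items":{"type":"number","minimum":-1,"maximum":1}}},"rotation":{"type":"array","items":{"type":"array","items":{"type":"number","minimum":-1,"maximum":1}}},"squeeze":{"type":"number"}},"required":["jaw","dp","rotation"]}

```bash
ls; mkdir -p pics; python3 - <<'E'
from workcell import bot, grab_frame, calibration
import cv2,numpy as np
s=bot.observe();print(s)
for n in("top","side"):
    cv2.imwrite(f"pics/{n}0.png",grab_frame(n));c=calibration(n);print(n,{k:np.round(np.array(v),4).tolist() for k,v in c.items()})
E
```

```text
pics
{'clock': 0.0, 'qpos': array([-1.29414967,  0.52202904, -0.0363166 ,  1.60000035,  0.02123151,
        1.02109359, -0.11280231]), 'qd': array([ 1.04448367e-03, -1.09765221e-03,  1.12077669e-03,  8.71992106e-05,
       -1.22747454e-03, -2.48455136e-04,  3.55714762e-04]), 'joint_efforts': array([ 8.38586548e-04, -9.27123499e+01,  1.98032521e+00, -3.69943142e+01,
        1.80380931e-02,  7.89669662e-03,  8.42749955e-06]), 'position': array([0.21239379, 0.58744848, 0.23071924]), 'tool_rot': array([-3.14045363e+00,  1.13619613e-04,  2.79474076e+00]), 'force': array([-0.37176601, -0.45923942, -0.6074983 ]), 'moment': array([ 0.01167814, -0.04384402,  0.05878182]), 'grip_width': 0.08564335577881188}
top {'camera_matrix': [[419.7639, 0.0, 280.9768], [0.0, 419.7639, 208.5235], [0.0, 0.0, 1.0]], 'dist': [-0.1104, 0.0, 0.0, 0.0, 0.0], 'T': [[-0.0036, -0.9964, 0.0843, 0.4663], [-1.0, 0.0041, 0.0059, 0.0671], [-0.0062, -0.0843, -0.9964, 0.7079], [0.0, 0.0, 0.0, 1.0]]}
side {'camera_matrix': [[495.4036, 0.0, 283.8865], [0.0, 495.4036, 211.2974], [0.0, 0.0, 1.0]], 'dist': [-0.1414, 0.0, 0.0, 0.0, 0.0], 'T': [[-0.8265, -0.4087, 0.387, 0.276], [-0.5629, 0.6025, -0.5659, 0.4173], [-0.0019, -0.6855, -0.728, 0.5588], [0.0, 0.0, 0.0, 1.0]]}
```

View pics/top0.png

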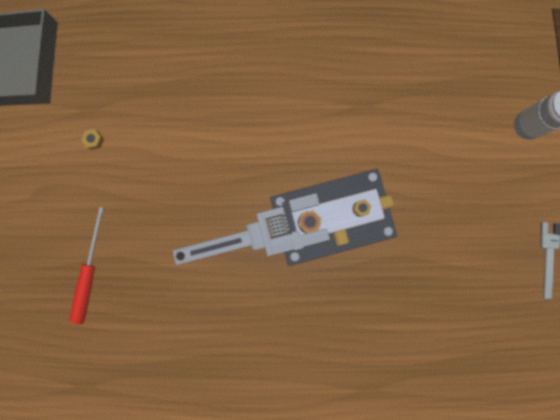

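View pics/side0.png

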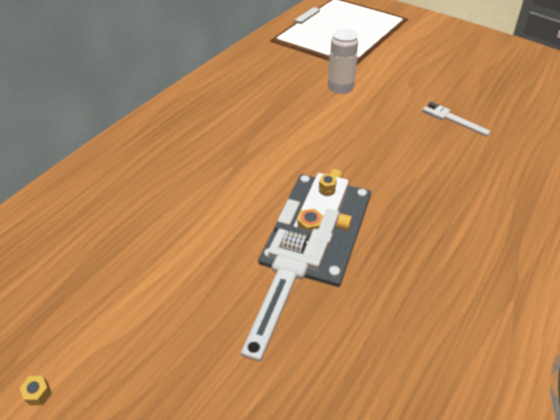

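The top view shows the nut near (310,221), the worm near (278,226) and the handle end near (180,256). The moving jaw is on the upper side (world +x), with a visible gap. Next I measure with masks and rays.

```bash
cat > h.py <<'E'
import cv2,numpy as np
from workcell import calibration
def ray(n,uv):
    c=calibration(n);K=np.array(c["camera_matrix"],float);T=np.array(c["T"],float)
    p=cv2.undistortPoints(np.array([[uv]],float),K,np.array(c["dist"],float))[0,0]
    return T[:3,3],T[:3,:3]@np.array([p[0],p[1],1.])
def onz(n,uv,z):
    o,d=ray(n,uv);return o+d*(z-o[2])/d[2]
def proj(n,P):
    c=calibration(n);T=np.linalg.inv(np.array(c["T"],float))
    return cv2.projectPoints(np.array([P],float),cv2.Rodrigues(T[:3,:3])[0],T[:3,3],np.array(c["camera_matrix"],float),np.array(c["dist"],float))[0][0,0]
E
python3 - <<'E'
from h import *
a=cv2.imread("pics/top0.png");b=cv2.imread("pics/side0.png")
A=cv2.resize(a[160:280,165:405],None,fx=3.3,fy=3.3,interpolation=cv2.INTER_CUBIC)
cv2.imwrite("pics/c1.png",A)
cv2.imwrite("pics/c2.png",cv2.resize(b[160:360,220:380],None,fx=3,fy=3,interpolation=cv2.INTER_CUBIC))
print("nut",onz("top",(310,221),.072),onz("side",(310,217),.072),"worm",onz("top",(278,226),.081),onz("side",(293,241),.081),"end",onz("top",(180,256),.071),onz("side",(254,347),.071))
E
```

```text
nut [0.50088566 0.02690496 0.072     ] [0.4999746  0.02798806 0.072     ] worm [0.49311274 0.07534664 0.081     ] [0.4916687 0.0818048 0.081    ] end [0.44822923 0.22486076 0.071     ] [0.44824334 0.22353189 0.071     ]
```

View pics/c1.png

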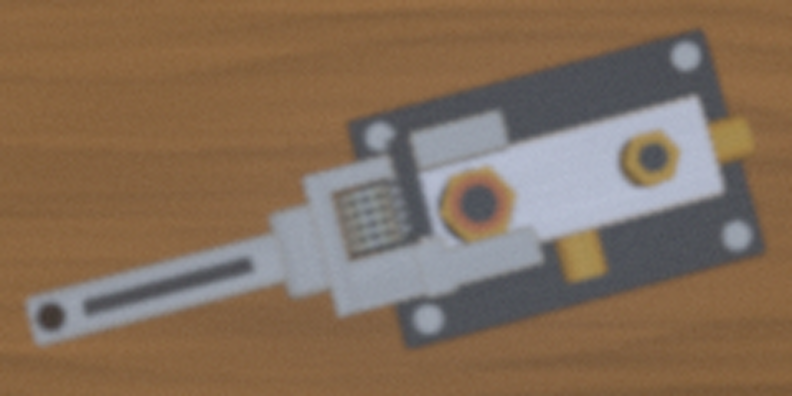

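View pics/c2.png

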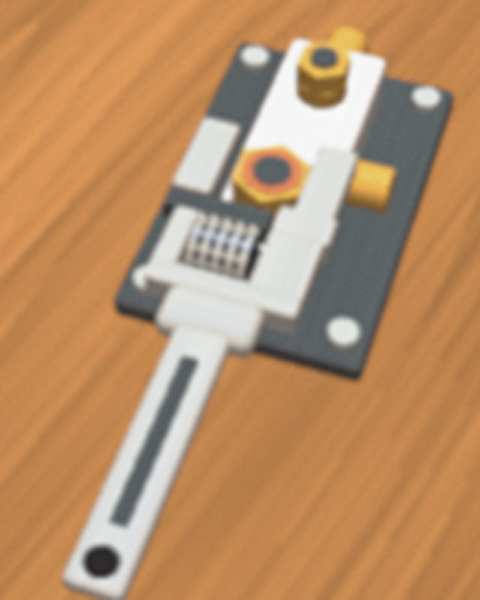

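The nut is at (0.5005, 0.0275), and both views agree to about 1 mm. The wrench's y axis points about 14.7° from +Y towards −X. That puts worm_top near (0.4936, 0.0774), which fits the direct views. I align the tool's y with the wrench's y, close the fingers and travel to a point above the worm's nut side.

Request:
move_arm(jaw=[255,255,255,255,255,255,255,255,255,255], dp=[[0,0,0],[0,0,0],[0,0,0],[0,0,0],[-0.0148,-0.0611,0],[-0.0148,-0.0611,0],[-0.0148,-0.0611,0],[-0.0148,-0.0611,0],[-0.0148,-0.0611,0],[-0.0148,-0.0611,0]], rotation=[[0,0,-0.0482],[0,0,-0.0482],[0,0,-0.0482],[0,0,-0.0482],[0,0,0],[0,0,0],[0,0,0],[0,0,0],[0,0,0],[0,0,0]], squeeze=40)

```text
clock: 1.35
position: [0.3567, 0.3208, 0.2312]
tool_rot: [-3.141, -0.0, -2.883]
force: [0.1, 0.2, -1.2]
grip_width: 0.0003
```

Request:
move_arm(jaw=[255,255,255,255,255,255,255], dp=[[-0.0148,-0.0611,0.019],[-0.0148,-0.0611,0.019],[-0.0148,-0.0611,0.019],[-0.0148,-0.0611,0.019],[-0.0148,-0.0611,0.019],[-0.0148,-0.0611,0.019],[0,0,0]], rotation=[[0,0,0],[0,0,0],[0,0,0],[0,0,0],[0,0,0],[0,0,0],[0,0,0]])

```text
clock: 2.22
position: [0.5004, 0.0534, 0.1389]
tool_rot: [-3.141, -0.002, -2.888]
force: [-0.2, 0.4, 0.2]
grip_width: 0.0
```

```bash
python3 - <<'E'
from h import *
from workcell import bot, grab_frame
s=bot.observe();print(s)
t=grab_frame("top");d=grab_frame("side")
A=cv2.resize(t[150:300,165:405],None,fx=2,fy=2);B=cv2.resize(d[120:320,200:400],None,fx=1.5,fy=1.5)
im=np.zeros((300,790,3),np.uint8);im[:300,:480]=A;im[:300,490:790]=B
cv2.imwrite("pics/c3.png",im)
E
```

```text
{'clock': 2.225, 'qpos': array([-0.20245479,  0.46236751, -0.02927311,  1.99968876,  0.02252248,
        0.68176817,  1.57823148]), 'qd': array([-0.06094997, -0.03020904, -0.0442064 ,  0.01489958, -0.00867981,
        0.01175666, -0.04987365]), 'joint_efforts': array([  4.24510941, -75.15980244,   4.31491971, -28.09689939,
         0.27029447,  -0.37581193,   1.44118164]), 'position': array([0.50040055, 0.05338381, 0.13886556]), 'tool_rot': array([-3.14050540e+00, -1.96415810e-03, -2.88798753e+00]), 'force': array([-0.16821967,  0.35261322,  0.24011777]), 'moment': array([ 0.0248399 ,  0.05516082, -0.01716348]), 'grip_width': 2.128448294990249e-05}
```

View pics/c3.png

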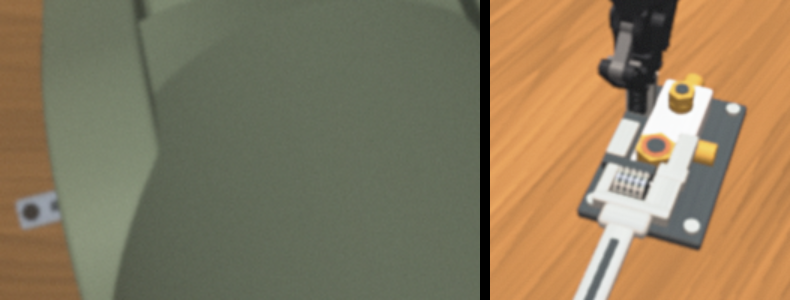

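The side view shows the shut fingertip standing clear on the nut side, above the wrench, with the worm free. The arm hides the wrench in the top view. I descend to z = 0.077 and stroke towards the handle.

Request:
move_arm(jaw=[255,255,255,255,255], dp=[[0,0,0.025],[0,0,0.025],[0,0,0.02],[0,0,0.0073],[0,0,0]], rotation=[[0,0,0],[0,0,0],[0,0,0],[0,0,0],[0,0,0]])

```text
clock: 2.95
position: [0.4998, 0.0574, 0.0783]
tool_rot: [3.142, -0.0, -2.882]
force: [0.2, -0.0, 0.4]
grip_width: -0.0003
```

Request:
move_arm(jaw=[255,255,255,255,255], dp=[[0,0.00625,0],[0,0.00625,0],[0,0.00625,0],[0,0.00625,0],[0,0.00625,0]], rotation=[[0,0,0],[0,0,0],[0,0,0],[0,0,0],[0,0,0]])

```text
clock: 3.58
position: [0.4938, 0.0815, 0.0786]
tool_rot: [-3.141, 0.001, -2.883]
force: [0.2, -3.7, 5.6]
grip_width: -0.0004
```

Contact: 5.6 N upward and a drag of −3.7 N in y. I continue, about 1.5 mm deeper.

Request:
move_arm(jaw=[255,255,255,255,255,255], dp=[[0,0.00625,0.0019],[0,0.00625,0],[0,0.00625,0],[0,0.00625,0],[0,0.00625,0],[0,0,0]], rotation=[[0,0,0],[0,0,0],[0,0,0],[0,0,0],[0,0,0],[0,0,0]])

```text
clock: 4.32
position: [0.487, 0.1059, 0.0767]
tool_rot: [3.141, -0.0, -2.882]
force: [0.2, -0.0, 0.2]
grip_width: -0.0002
```

Request:
move_arm(jaw=[255,255,255,255,255], dp=[[0,0,-0.03],[0,-0.0325,-0.01],[0,-0.0325,0],[0,0,0.02],[0,0,0.02]], rotation=[[0,0,0],[0,0,0],[0,0,0],[0,0,0],[0,0,0]])

```text
clock: 4.95
position: [0.5002, 0.0555, 0.0757]
tool_rot: [3.141, -0.0, -2.883]
force: [-0.3, 0.4, 0.2]
grip_width: 0.0003
```

Request:
move_arm(jaw=[255,255,255,255,255,255], dp=[[0,0,0],[0,0.00625,0],[0,0.00625,0],[0,0.00625,0],[0,0.00625,0],[0,0.00625,0]], rotation=[[0,0,0],[0,0,0],[0,0,0],[0,0,0],[0,0,0],[0,0,0]])

```text
clock: 5.7
position: [0.4957, 0.077, 0.0782]
tool_rot: [-3.138, 0.003, -2.885]
force: [5.0, -22.0, 20.6]
grip_width: -0.0002
```

The force is higher this time (22 N of drag), so the jaw may already be snug and the finger slipping. I finish the stroke 1 mm higher, then look.

Request:
move_arm(jaw=[255,255,255,255,255,255], dp=[[0,0.005,-0.0013],[0,0.00625,0],[0,0.00625,0],[0,0.00625,0],[0,0.00625,0],[0,0,0]], rotation=[[0,0,0],[0,0,0],[0,0,0],[0,0,0],[0,0,0],[0,0,0]])

```text
clock: 6.45
position: [0.4878, 0.1031, 0.0778]
tool_rot: [3.141, -0.0, -2.882]
force: [0.2, 0.3, -0.7]
grip_width: -0.0004
```

Request:
move_arm(jaw=[255,255,255,255], dp=[[0,0,-0.04],[0,-0.0325,-0.03],[0,-0.0325,0],[0,0,0]], rotation=[[0,0,0],[0,0,0],[0,0,0],[0,0,0]])

```text
clock: 6.95
position: [0.5016, 0.0504, 0.134]
tool_rot: [-3.141, 0.0, -2.886]
force: [0.5, 0.1, -0.1]
grip_width: -0.0002
```

```bash
python3 - <<'E'
from h import *
from workcell import bot, grab_frame
print(bot.observe()["position"])
b=cv2.imread("pics/side0.png");d=grab_frame("side");cv2.imwrite("pics/side1.png",d)
f=lambda i:cv2.resize(i[165:295,250:380],None,fx=3,fy=3,interpolation=cv2.INTER_CUBIC)
cv2.imwrite("pics/c4.png",np.hstack([f(b),f(d)]))
E
```

```text
[0.50158549 0.05036302 0.13399352]
```

View pics/c4.png

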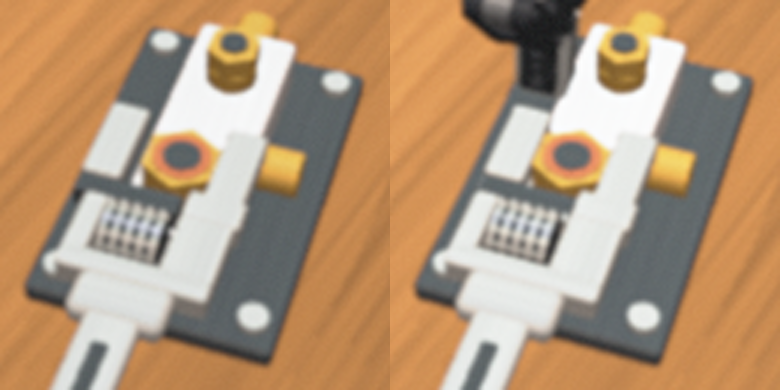

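The moving jaw has shifted towards the nut by about 12 crop px (roughly 4–5 mm) and now touches it in the view, and the wrench itself has not turned. I make a third stroke to be sure.

Request:
move_arm(jaw=[255,255,255,255,255,255,255,255,255], dp=[[0,0,0.03],[0,0,0.03],[0,0,0.0105],[0,0.00625,0],[0,0.00625,0],[0,0.00625,0],[0,0.00625,0],[0,0.00625,0],[0,0.00625,0]], rotation=[[0,0,0],[0,0,0],[0,0,0],[0,0,0],[0,0,0],[0,0,0],[0,0,0],[0,0,0],[0,0,0]])

```text
clock: 8.12
position: [0.495, 0.0795, 0.0787]
tool_rot: [-3.139, 0.003, -2.885]
force: [3.2, -13.6, 17.2]
grip_width: -0.0002
```

Request:
move_arm(jaw=[255,255,255,255,255,255,255,255], dp=[[0,0.00625,0],[0,0.00625,0],[0,0.00625,0],[0,0.00625,0],[0,0.00625,0],[0,0,-0.04],[0,-0.03,-0.03],[0,-0.03,0]], rotation=[[0,0,0],[0,0,0],[0,0,0],[0,0,0],[0,0,0],[0,0,0],[0,0,0],[0,0,0]])

```text
clock: 9.12
position: [0.5004, 0.0591, 0.135]
tool_rot: [-3.142, 0.003, -2.882]
force: [0.1, 0.4, -0.5]
grip_width: -0.0001
```

```bash
python3 - <<'E'
from h import *
from workcell import bot, grab_frame
s=bot.observe();print(s["position"],s["tool_rot"])
b=cv2.imread("pics/side0.png");c=cv2.imread("pics/side1.png");d=grab_frame("side");cv2.imwrite("pics/side2.png",d)
# jaw block edges: profile along wrench x through the jaw, at heights ~0.071
N=np.array([.5005,.0275]);th=np.radians(14.6);X=np.array([np.cos(th),np.sin(th)]);Y=np.array([-np.sin(th),np.cos(th)])
for yy in(.0,.012,.006):
  for im in(b,c,d):
    g=cv2.cvtColor(im,cv2.COLOR_BGR2GRAY)
    pr=[]
    for x in np.arange(.012,.050,.002):
        p=N+X*x+Y*yy;u=proj("side",(p[0],p[1],.071));pr.append(int(cv2.getRectSubPix(g,(3,3),tuple(map(float,u))).mean()))
    print(yy,pr)
E
```

```text
[0.50035746 0.05905159 0.13499676] [-3.14153004e+00  2.72728045e-03 -2.88201456e+00]
0.0 [173, 183, 157, 114, 114, 161, 208, 222, 223, 223, 223, 223, 222, 209, 178, 156, 152, 152, 149, 145]
0.0 [180, 190, 203, 221, 231, 232, 232, 232, 233, 232, 218, 171, 123, 114, 136, 156, 163, 162, 159, 155]
0.0 [181, 191, 203, 222, 231, 233, 233, 233, 233, 233, 219, 172, 124, 115, 137, 157, 164, 163, 160, 156]
0.012 [147, 163, 152, 114, 115, 163, 210, 223, 223, 224, 224, 224, 223, 212, 181, 157, 150, 151, 152, 150]
0.012 [140, 135, 172, 217, 232, 232, 232, 233, 233, 232, 219, 171, 122, 115, 139, 157, 161, 162, 162, 160]
0.012 [141, 136, 172, 217, 232, 233, 233, 233, 233, 233, 219, 172, 123, 116, 140, 158, 162, 163, 163, 161]
0.006 [182, 186, 157, 115, 114, 162, 208, 223, 223, 224, 224, 224, 223, 210, 179, 156, 152, 153, 151, 148]
0.006 [191, 195, 203, 221, 231, 232, 232, 233, 232, 233, 219, 172, 121, 115, 137, 156, 162, 163, 161, 158]
0.006 [191, 196, 203, 222, 231, 233, 233, 233, 233, 234, 220, 172, 121, 115, 137, 157, 163, 163, 161, 158]
```

The jaw face moved from about 22 mm to about 16.5 mm from the nut axis (half the nut is 16 mm). The third stroke changed nothing, so the jaw is snug. Next I move to the handle's −x side, 150 mm from the nut axis, and go down beside it.

Request:
move_arm(jaw=[255,255,255,255,255,255,255], dp=[[0.02,0.05,0],[0.02,0.05,0],[0.02,0.05,0],[0,0,0.035],[0,0,0.035],[0,0,0.035],[0,0,0]], rotation=[[0,0,0],[0,0,0],[0,0,0],[0,0,0],[0,0,0],[0,0,0],[0,0,0]])

```text
clock: 10.05
position: [0.4212, 0.1626, 0.0481]
tool_rot: [-3.141, -0.003, -2.882]
force: [0.3, 0.4, 0.5]
grip_width: -0.0002
```

```bash
cat > ang.py <<'E'
from h import *
import sys
from workcell import bot, grab_frame
n=sys.argv[1]
s=bot.observe();print(s["position"],s["tool_rot"],s["force"],s["qpos"].round(2))
N=np.array([.5005,.0275]);p=s["position"][:2]-N;a=np.arctan2(-p[0],p[1]);print("TCP rel nut: r",np.hypot(*p),"ang",np.degrees(a))
for c in("top","side"):cv2.imwrite(f"pics/{c}{n}.png",grab_frame(c))
a=cv2.imread(f"pics/top{n}.png");b=cv2.imread(f"pics/side{n}.png")
cv2.imwrite(f"pics/v{n}.png",np.hstack([cv2.resize(a[140:290,140:340],None,fx=2,fy=2),cv2.resize(b[160:360,215:415],None,fx=1.5,fy=1.5)]))
E
python3 ang.py 3
```

```text
[0.42118372 0.16255179 0.04813312] [-3.14092211 -0.00325777 -2.88245704] [0.29369752 0.43785299 0.48505157] [-0.48  0.57 -0.02  2.17  0.03  0.4   1.3 ]
TCP rel nut: r 0.15662074404510734 ang 30.42583014598623
```

View pics/v3.png

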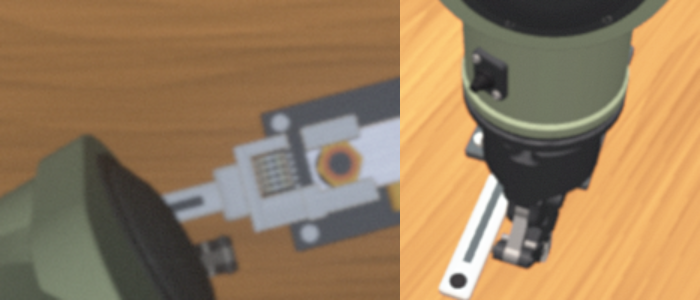

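In the top view the moving jaw lies flush on the nut. The finger is clear on the handle's −x side, below the handle's height. I approach, then push along an arc about the nut axis.

Request:
move_arm(jaw=[255,255,255,255,255,255,255,255], dp=[[-0.01,0,0],[-0.01,0,0],[-0.0098,0.0015,0],[-0.0098,0.0015,0],[-0.0098,0.0015,0],[-0.0098,0.0015,0],[-0.0098,0.0015,0],[0,0,0]], rotation=[[0,0,0],[0,0,0],[0,0,0.01667],[0,0,0.01667],[0,0,0.01667],[0,0,0.01667],[0,0,0.01667],[0,0,0]])

```text
clock: 11.15
position: [0.4762, 0.1791, 0.0493]
tool_rot: [3.141, 0.001, 3.138]
force: [-0.1, -0.1, -0.5]
grip_width: 0.0001
```

```bash
python3 ang.py 4
```

```text
[0.47618455 0.17907019 0.04934767] [3.14137813e+00 7.65897476e-04 3.13756025e+00] [-0.13720513 -0.10109816 -0.46125841] [-0.51  0.63  0.05  2.04 -0.06  0.48  1.15]
TCP rel nut: r 0.15350818243681894 ang 9.113944884574456
```

Request:
move_arm(jaw=[255,255,255,255], dp=[[-0.0098,0.0015,0],[-0.0098,0.0015,0],[-0.0098,0.0015,0],[-0.0098,0.0015,0]], rotation=[[0,0,0.01667],[0,0,0.01667],[0,0,0.01667],[0,0,0.01667]])

```text
clock: 11.75
position: [0.5076, 0.1809, 0.0493]
tool_rot: [-3.141, -0.0, 2.925]
force: [-4.2, -1.7, 0.4]
grip_width: -0.0
```

```bash
python3 ang.py 5
```

```text
[0.50757898 0.18091079 0.04929896] [-3.14133303e+00 -1.60892584e-04  2.92547186e+00] [-4.17196016 -1.72302524  0.41194576] [-0.53  0.66  0.11  1.96 -0.13  0.53  1.02]
TCP rel nut: r 0.15357403104454456 ang -2.641977950662396
```

View pics/v5.png

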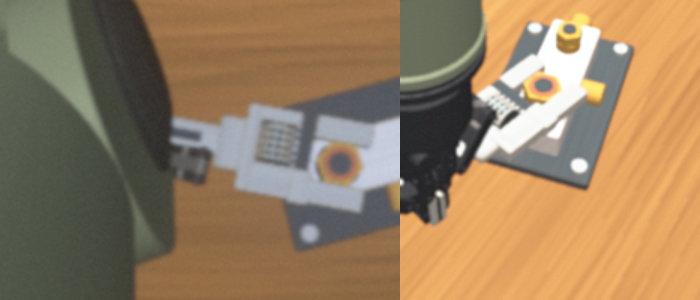

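The wrench and nut turn together, about 26° so far at 4 N, with the handle now leaning about −12° in the top view. Roughly 18° remain.

Request:
move_arm(jaw=[255,255,255,255,255,255,255], dp=[[-0.0098,0.0015,0],[-0.0098,0.0015,0],[-0.0098,0.0015,0],[-0.0098,0.0015,0],[-0.0098,0.0015,0],[-0.003,0.0005,0],[0,0,0]], rotation=[[0,0,0.01667],[0,0,0.01667],[0,0,0.01667],[0,0,0.01667],[0,0,0.01667],[0,0,0.005],[0,0,0]])

```text
clock: 12.72
position: [0.5487, 0.1738, 0.0494]
tool_rot: [3.141, 0.0, 2.652]
force: [-0.3, -0.5, 0.1]
grip_width: 0.0001
```

Request:
move_arm(jaw=[255,255,255,255,255,255,255], dp=[[0.02,0,0],[0.04,0,0],[0,0,-0.07],[0,0,-0.07],[0.05,0.07,0],[0.05,0.07,0],[0,0,0]], rotation=[[0,0,0],[0,0,0],[0,0,0],[0,0,0],[0,0,0],[0,0,0],[0,0,0]])

```text
clock: 13.6
position: [0.4869, 0.3261, 0.1611]
tool_rot: [3.14, -0.002, 2.659]
force: [-0.4, -0.4, -0.7]
grip_width: -0.0002
```

```bash
python3 ang.py 6
```

```text
[0.48691796 0.32610088 0.16112206] [ 3.13977972e+00 -1.56988026e-03  2.65933987e+00] [-0.40919835 -0.36934012 -0.69522786] [-0.86  0.56  0.24  1.78 -0.17  0.82  0.55]
TCP rel nut: r 0.29890961841594366 ang 2.604337997820412
```

View pics/top6.png

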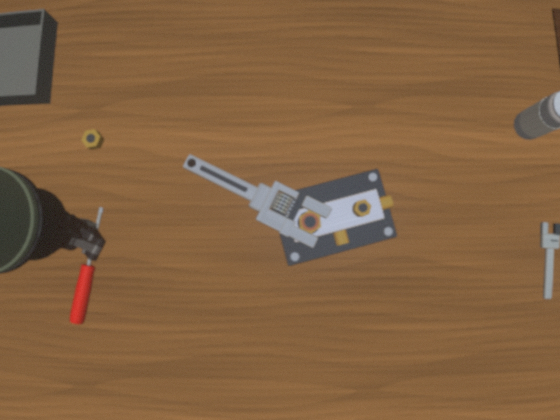

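The whole wrench is now in clear view: handle hole near (191,162), nut near (310,221), jaws still on the nut. I measure the turned angle in both pictures.

```bash
python3 - <<'E'
from h import *
nut=onz("top",(310.5,221.5),.072)[:2]
for n,c in(("0",(180,256)),("6",(191,162))):
    im=cv2.imread(f"pics/top{n}.png");hsv=cv2.cvtColor(im,cv2.COLOR_BGR2HSV)
    g=cv2.cvtColor(im,cv2.COLOR_BGR2GRAY)
    x0,y0=c[0]-5,c[1]-5;w=np.clip(140-g[y0:y0+11,x0:x0+11].astype(float),0,None)
    yy,xx=np.mgrid[y0:y0+11,x0:x0+11];m=((xx-c[0])**2+(yy-c[1])**2<=20);w=w*m
    u=((w*xx).sum()/w.sum(),(w*yy).sum()/w.sum());P=onz("top",u,.071)[:2]-nut
    # handle white mask main axis
    M=((hsv[...,1]<60)&(g>130)).astype(np.uint8);Q=np.zeros_like(M);cv2.line(Q,c,(c[0]+int((310-c[0])*.42),c[1]+int((221.5-c[1])*.42)),1,20);M&=Q
    pts=np.array([onz("top",(x,y),.071)[:2] for y,x in zip(*np.nonzero(M))])
    d=cv2.fitLine(pts.astype(np.float32),cv2.DIST_L2,0,1e-5,1e-5).ravel()[:2];d=d*np.sign(d[1])
    print(n,u,"r",np.hypot(*P),"hole ang",np.degrees(np.arctan2(-P[0],P[1])),"axis ang",np.degrees(np.arctan2(-d[0],d[1])))
a=cv2.imread("pics/top0.png");b=cv2.imread("pics/top6.png")
f=lambda i:cv2.resize(i[185:260,250:350],None,fx=3.9,fy=3.9,interpolation=cv2.INTER_CUBIC)
cv2.imwrite("pics/c7.png",np.hstack([f(a),f(b)]))
E
```

```text
0 (np.float64(179.96184210526314), np.float64(255.70868421052631)) r 0.20532268603610834 hole ang 14.512439570199737 axis ang 14.617608
6 (np.float64(191.100826446281), np.float64(162.39586776859505)) r 0.20558120894938148 hole ang -26.67837900739747 axis ang -26.739552
```

View pics/c7.png

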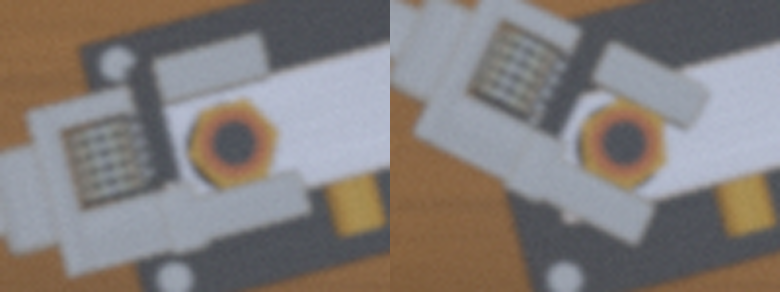

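The handle has turned 41.2°, and its flats stay flush with the jaws. About 4° more is wanted, so I retrace my path back to contact.

Request:
move_arm(jaw=[255,255,255,255,255,255], dp=[[-0.05,-0.07,0],[-0.05,-0.07,0],[0,0,0.07],[0,0,0.07],[-0.04,0,0],[0,0,0]], rotation=[[0,0,0],[0,0,0],[0,0,0],[0,0,0],[0,0,0],[0,0,0]])

```text
clock: 14.45
position: [0.5355, 0.1784, 0.0491]
tool_rot: [-3.141, 0.001, 2.648]
force: [-1.3, -1.1, 0.4]
grip_width: 0.0
```

```bash
python3 - <<'E'
from workcell import bot
import numpy as np
s=bot.observe();p=s["position"];y=s["tool_rot"][2]
N=np.array([.5005,.0275]);r0=np.array([.5487,.1738])-N;a=-np.radians(4.1)
t=N+np.array([[np.cos(a),-np.sin(a)],[np.sin(a),np.cos(a)]])@r0
d=t-p[:2];print(p,y,d,"tool units",d@[np.cos(y),np.sin(y)]/.8,d@[np.sin(y),-np.cos(y)]/.8)
E
```

```text
[0.53549229 0.17838443 0.04909799] 2.6475869946083117 [ 0.02354443 -0.00840502] tool units -0.030893463107008554 0.00470453172557466
```

Request:
move_arm(jaw=[255,255,255,255,255,255], dp=[[-0.01,0.001,0],[-0.008,0.001,0],[-0.007,0.0015,0],[-0.0059,0.0012,0],[0,0,0],[0,0,0]], rotation=[[0,0,0],[0,0,0],[0,0,0.011],[0,0,0.011],[0,0,0],[0,0,0]])

```text
clock: 15.2
position: [0.558, 0.173, 0.0494]
tool_rot: [3.141, 0.0, 2.583]
force: [0.0, -0.1, 0.1]
grip_width: 0.0
```

Request:
move_arm(jaw=[255,255,255,255,255,255,255], dp=[[0.02,0,0],[0.04,0,0],[0,0,-0.07],[0,0,-0.07],[0.05,0.07,0],[0.05,0.07,0],[0,0,0]], rotation=[[0,0,0],[0,0,0],[0,0,0],[0,0,0],[0,0,0],[0,0,0],[0,0,0]])

```text
clock: 16.08
position: [0.5067, 0.329, 0.1609]
tool_rot: [3.14, -0.002, 2.59]
force: [-0.9, -1.1, -0.1]
grip_width: 0.0004
```

```bash
python3 ang.py 8; python3 - <<'E'
from h import *
nut=onz("top",(310.5,221.5),.072)[:2]
im=cv2.imread("pics/top8.png");g=cv2.cvtColor(im,cv2.COLOR_BGR2GRAY);hsv=cv2.cvtColor(im,cv2.COLOR_BGR2HSV)
e=nut+.205*np.array([np.sin(np.radians(31)),np.cos(np.radians(31))])
c=tuple(int(v) for v in proj("top",(*e,.071)).round());print(c)
M=((hsv[...,1]<60)&(g>130)).astype(np.uint8);Q=np.zeros_like(M);cv2.line(Q,c,(c[0]+int((310-c[0])*.42),c[1]+int((221.5-c[1])*.42)),1,20);M&=Q
pts=np.array([onz("top",(x,y),.071)[:2] for y,x in zip(*np.nonzero(M))])
d=cv2.fitLine(pts.astype(np.float32),cv2.DIST_L2,0,1e-5,1e-5).ravel()[:2];d=d*np.sign(d[1])
print(len(pts),"axis ang",np.degrees(np.arctan2(-d[0],d[1])))
E
```

```text
[0.50667741 0.3289929  0.16091395] [ 3.14025400e+00 -1.86075487e-03  2.58993799e+00] [-0.93444747 -1.07908227 -0.05951207] [-0.86  0.59  0.27  1.73 -0.2   0.85  0.52]
TCP rel nut: r 0.3015561751281434 ang -1.1737923634472733
(196, 154)
684 axis ang -29.680443
```

View pics/v8.png

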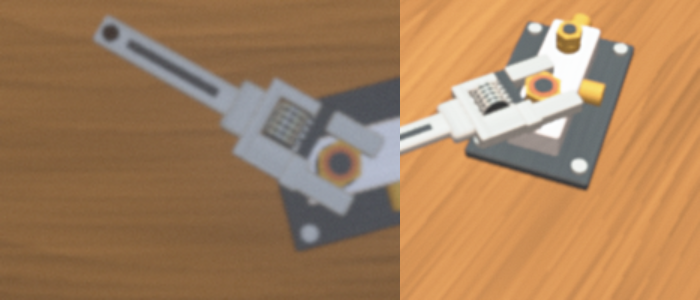

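The handle has now turned 44.3° (0.773 rad), the wrench is seated with its jaws flush on the nut, and the arm is well clear. I hand the job in.

```bash
python3 -c "
from workcell import workorder,bot
print(bot.observe()['clock'],workorder.job_done())"
```

```text
the job is handed in; nothing more can be done
16.175 None
```

The nut is turned about 44° clockwise with the jaw snug, and I handed the job in at 16.2 s with the wrench left on the nut.

- **Jaw:** I made three strokes of the shut fingertip over the worm. In the side view the jaw face moved from about 22 mm to about 16.5 mm from the nut axis. The third stroke changed nothing, so I took the jaw as snug before touching the handle.
- **Turn:** I pushed the handle clockwise along an arc about the nut. The first push gave 41.2°, so I went back for a small correction. The final top picture gives a handle turn of 44.3° (14.6° to −29.7°, about 0.77 rad).
- **Nut:** I measured the turn on the handle, not on the nut directly. The pictures show the jaws flush on the nut's flats, so I take the nut to have followed.
- **Final state:** the gripper was clear of everything, about 0.3 m from the nut.
- **Forces:** the highest reading was about 30 N at the fingertip, during the second worm stroke, when I was pressing a little deeper than intended. I raised the finger 1 mm to finish that stroke. No check failed.

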